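# Slide a spacer along a tray wall into its corner pocket

## Task

In the shallow steel tray lies a loose aluminium spacer block. With the fingertips, push it until its long side lies flat against the tray's near long wall (the one on the robot's side), and then, keeping it against that wall, slide it along into the corner where a short guide bar makes a pocket, until its end is fully home against the tray's end wall. Only push it: keep it flat on the tray floor and never lift or tip it, leave all the other things where they are, and let go at the end.

Things in the scene. Friction and masses are not known exactly. Their poses are not given: they have to be found in the camera images.
- tray: Shallow tray of dark sheet steel, fixed. Inside 280 (its x) by 440 mm (its y); floor top at z = 3 mm, walls 4 mm thick, tops at 28 mm. Origin: centre of its underside. Its x points away from the robot, y to the robot's left along the long walls (turned up to 0.2 rad). Inner faces: near wall, the one to slide along, x = -140 mm; far wall x = +140 mm; end walls y = +/-220 mm.
- spacer: Loose plain aluminium block with two dark bolt holes in its top, 40 (its x) x 70 (its y) x 20 mm high, about 0.16 kg, on the tray floor near the middle, its long side up to 0.5 rad off the tray's y. Origin: centre of its underside. Home: origin at tray x = -120 mm, y = +185 or -185 mm (the end that has the guide bar), long side along the tray's y.
- guide: Short steel bar welded in one near corner of the tray (left or right, it varies): 12 mm thick, 14 high, 66 long along tray y, ends bent away from the wall as lead-ins. Origin: centre of underside, at tray x = -91, y = +185 or -185 mm; axes as the tray's. The lane between it and the near wall, 43 mm wide, closed by the end wall, is the pocket. The block's home is at guide x = -29, y = 0 mm.
- magnet: Round steel pot magnet with a small knob, 40 mm diameter, 26 mm high, fixed to the tray floor in the other near corner. Origin: centre of its underside. A bystander.
- wedge: Loose stepped shim of light wood, 24 x 85 x 18 mm, on the tray floor beside the far wall. Origin: centre of its underside. A bystander.
- nut: Loose upright round steel coupling nut, 28 mm diameter, 34 mm high, on the tray floor near the far wall. Origin: centre of its underside. A bystander.
- pencil: Loose flat carpenter's pencil, 12 x 132 x 8 mm along its y, on the tray floor beside the far wall. Origin: under its middle. A bystander.
- tape: Loose black tape measure, 34 x 70 x 50 mm high, on the table right of the tray. Origin: centre of its underside. A bystander.
- mug: Loose white mug, 82 mm diameter, 95 mm high, on the table left of the tray. Origin: centre of its underside. A bystander.
- square: Loose try square lying flat on the table left of the tray: wooden stock 22 x 110 x 18 mm, steel blade 170 mm along its x. Origin: under the middle of the stock. A bystander.
- glue: Loose white plastic bottle with a black cap, 56 mm diameter, 160 mm high, on the table right of the tray. Origin: centre of its underside. A bystander.
Things that resemble listed ones, but are neither listed nor needed, are in the scene too. Of the things shaped like the spacer, the aluminium one is meant.

How it is judged:
By the outcome, as a careful person would: the job done as asked, in the order asked, and still so for the second after the job is handed in, with the robot touching nothing.
It also fails if it takes over 64 s, if anything falls off the work surface, if the arm or the gripper's body presses on something with over 40 N, if the wrist force passes 120 N, or if a joint passes its speed limit or range.

## Robot

A 6-joint arm with a two-finger parallel gripper is mounted at the origin on the work surface. World frame = base frame: x ahead of the robot, y to its left, z up, the work surface at z = 0. Lengths are in m, angles in rad, forces in N, time in s.
With the tool pointing down it reaches from about 0.35 to 0.775 m from the base axis. Payload 5.5 kg.
Tool frame: the origin (TCP) lies midway between the tips of the shut fingers; the grasp point (between the pads) lies 19 mm behind it (env.tcp_to_grasp is the distance from the TCP to the grasp point, in m); z points along the fingers, y is the direction in which the jaws open and shut (so a half turn about z gives the same grasp; the last joint's range is limited). The gripper opens to 85 mm and grips with 20 to 120 N. Pads are 22 mm wide; open, the fingers measure 114 mm over their backs; the gripper's body (76 mm by 85 mm) begins 54 mm behind the grasp point. The pads swing forward as they close: fully open they stand 13 mm farther back than shut.
Start: joints at [1.164, 0.313, 0.046, 1.304, 0, 1.431], TCP at [0.152, 0.555, 0.231] pointing down, gripper open.
Joint ranges: [-2.76, 2.76], [-0.86, 1.69], [-1.03, 1.26], [-2.2, 2.34], [-1.47, 1.5], [-3.14, 3.14]. Speed limits (rad/s): [2.57, 2.57, 3.14, 3.14, 3.14, 3.14].

## Interface

Orientations are given as a unit quaternion [w, x, y, z].
In Python, from workcell import get_state, viewer, hand_in, finder, env gives the robot as it stands.
- The arm moves only by the tool arm_command, never from a script. Its argument "motion" is a list of rows, each an object of numbers: "x", "y", "z": the shift along the tool's x, y, z in mm; "rx", "ry", "rz": the turn, a rotation vector about the tool's x, y, z in degrees; "hand": the closure, from -1 (fully open) to 1 (shut). A call has 1 to 10 rows; each row is the pose to reach, as a shift and turn from the pose commanded when the call began, along the tool's axes at that moment; what a row does not reach only later rows make up. A row lasts 1/8 s, in which the tool goes at most 62.5 mm and 10.7 degrees, less where a joint would pass 70% of its speed; a pose out of reach is approached as far as the arm can. A call with a gripper value outside its range is refused whole. The fingers move at their own pace and stop on an object; "force" is the grip in N (left out, the last holds). Time passes only in rows, so rows that repeat a pose let the fingers close. It gives the time, the measured TCP pose, the force and the opening at its end, in the units of the state.
- get_state(): the state, without advancing time (a new reading comes with each control period).
- viewer.read_camera(name): name is "side" or "top" or "wrist"; returns a dict with "image" (420x560x3 uint8, red, green, blue), "z_map" (420x560 float32, m along the optical axis (not along the pixel's ray), 0 where there is no reading), "intrinsics" (3x3 intrinsics, pixels), "rvec" (rotation vector, rad) and "tvec" (3), from world to camera coordinates, as OpenCV has them. Camera axes: x right, y down, z forward; pixel columns grow to the right and rows downward; lengths in m; the calibration is good to about 2 mm. A picture is of the moment at which its call begins.
- hand_in(): hands the job in, once; it reports no verdict.
Trained networks look in a picture, given as the dict that the camera call returned (one of the last four; its "shot" number tells which), for a name from the list of things; names that differ only in an ending like _2 or _b are one class to them, and where a whole thing is asked for, a point or a joint stands for the part that bears it (a point fixed in the world has none). Each returns a list of dicts, best first, with "score" (0 to 1); they miss things now and then, are a little off and sometimes report something else, mostly with a low value. They report only what shows in the picture. A call takes as long as a camera call. They do not tell look-alikes from the thing itself.
- finder.find_in(picture, query): "at" ([column, row] in pixels, amid what is visible of it).
- finder.masks_of(picture, query): "region" (420x560 bool, what is visible of it) and "at" ([column, row] in pixels, amid what is visible of it).
The state is a dict: "clock": time; "joint_pos": joint angles; "qvel": joint speeds; "tau": joint torques, N m; "tcp_pos": TCP position; "orientation": TCP orientation; "wrist_force": force on the tool from outside, world axes, zero at the start; "ft_torque": the same for the moment, N m; "finger_gap": finger opening in m.
Only numpy, scipy, OpenCV 4.12 (cv2) and the standard library are available. Lean on these libraries where they do the work, as an engineer would, in place of code of your own. Each camera call takes 0.05 s, during which the arm holds its last target.

## Working session

There is one attempt and no reset: what is moved stays moved. The work goes in short steps, Python scripts to look and compute and a tool call to move; the robot and the scene stay as the last step left them, time stands still between calls to the robot, and variables do not carry over. Pictures are saved under pics/ and viewed, and the job is handed in when it is done.

Besides the shell and the picture viewer there is one more tool, called as name(argument=value, ...), one argument or row to a line, values as JSON. arm_command: Moves the arm, as the interface text tells. Its arguments: {"type":"object","properties":{"motion":{"type":"array","items":{"type":"object","properties":{"x":{"type":"number"},"y":{"type":"number"},"z":{"type":"number"},"rx":{"type":"number"},"ry":{"type":"number"},"rz":{"type":"number"},"hand":{"type":"number"}}}},"force":{"type":"number"}},"required":["motion"]}

```bash
ls; mkdir -p pics
python3 - <<'E'
from workcell import get_state, viewer, finder, env
import cv2
s=get_state(); print(s)
for n in ("top","side"):
    p=viewer.read_camera(n); cv2.imwrite(f"pics/{n}0.png",p["image"][:,:,::-1]); print(n,p["shot"],p["rvec"],p["tvec"],p["intrinsics"])
    for q in ("spacer","guide","tray","magnet","nut"):
        print(q,[(d["at"],round(d["score"],2)) for d in finder.find_in(p,q)][:4])
E
```

```text
pics
{'clock': 0.0, 'joint_pos': array([ 1.16441053e+00,  3.13985364e-01,  4.49711072e-02,  1.30359716e+00,
       -2.77743045e-05,  1.43119915e+00]), 'qvel': array([ 5.74855946e-05,  9.65150796e-04,  5.85064478e-04, -6.18492207e-04,
       -3.16976997e-04, -6.16649599e-04]), 'tau': array([-6.08949094e-06, -4.80629361e+01,  2.98533136e+01,  1.94350665e-02,
       -5.22761968e-05,  1.15698273e-05]), 'tcp_pos': array([0.1514005 , 0.55417611, 0.23041421]), 'orientation': array([-2.31313758e-04,  1.32998990e-01,  9.91115757e-01, -8.77682986e-04]), 'wrist_force': array([-0.56911725, -0.07838244,  0.06871078]), 'ft_torque': array([ 0.04887431,  0.03715218, -0.00853596]), 'finger_gap': 0.0851810284350717}
top 1 [ 2.16638909 -2.19493321  0.07460547] [0.01554786 0.56404813 1.10988801] [[421.35318399   0.         277.28743705]
 [  0.         421.35318399 213.27841314]
 [  0.           0.           1.        ]]
spacer [([340.8, 282.7], 0.97), ([398.1, 136.6], 0.75), ([297.3, 270.6], 0.73), ([304.6, 181.7], 0.64)]
guide []
tray [([285.3, 183.9], 0.76)]
magnet [([359.7, 214.1], 0.73), ([284.4, 145.6], 0.55)]
nut []
side 2 [ 2.23233327 -0.6146886   0.25896701] [-0.50035226  0.26648492  1.23831782] [[439.38058525   0.         282.3827723 ]
 [  0.         439.38058525 213.68911258]
 [  0.           0.           1.        ]]
spacer [([238.4, 257.6], 0.8), ([394.6, 274.6], 0.72), ([245.2, 291.6], 0.65), ([311.6, 232.7], 0.62)]
guide []
tray [([299.6, 231.9], 0.87)]
magnet [([313.1, 276.3], 0.5)]
nut [([330.3, 210.9], 0.52)]
```

View pics/top0.png

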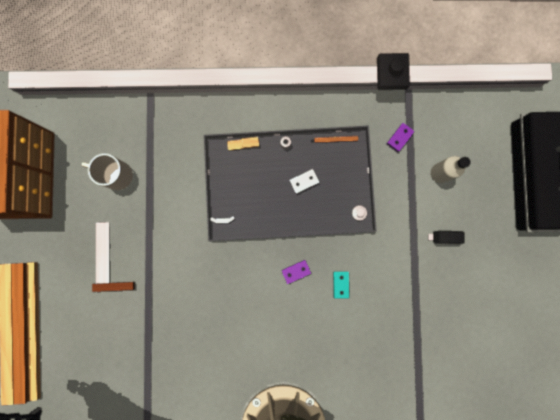

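View pics/side0.png

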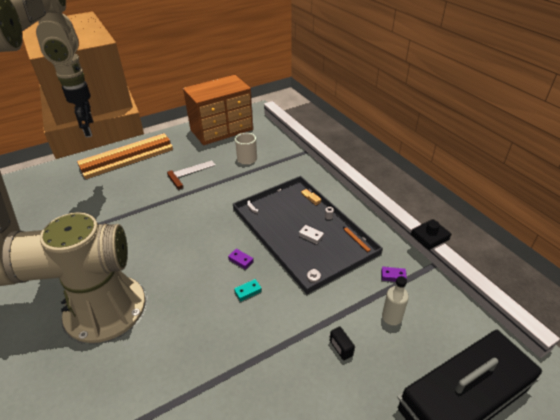

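Top view: the aluminium block is the grey one in the tray at (304,181). The guide is at (222,220), the left (+y) near corner, and the magnet is at (360,213). The purple and teal blocks outside the tray are look-alikes. Next I'll measure poses.

```bash
cat > h.py <<'E'
import numpy as np, cv2
from scipy.optimize import minimize
from workcell import get_state, viewer, finder, env
def world(p):
    K=p["intrinsics"];R=cv2.Rodrigues(np.array(p["rvec"]))[0];t=np.array(p["tvec"]).ravel()
    z=p["z_map"];v,u=np.mgrid[:420,:560]
    c=np.stack([(u-K[0,2])/K[0,0]*z,(v-K[1,2])/K[1,1]*z,z],-1)
    return (c-t)@R
def atz(p,uv,z):
    K=p["intrinsics"];R=cv2.Rodrigues(np.array(p["rvec"]))[0];t=np.array(p["tvec"]).ravel()
    uv=np.atleast_2d(uv).astype(float)
    d=np.c_[(uv-K[:2,2])/[K[0,0],K[1,1]],np.ones(len(uv))]@R
    o=-R.T@t
    return o+d*((z-o[2])/d[:,2])[:,None]
def rect(P):
    r=cv2.minAreaRect(P.astype(np.float32)*1000);b=cv2.boxPoints(r)
    e=[b[1]-b[0],b[2]-b[1]];l=max(e,key=np.linalg.norm)
    if l[1]<0:l=-l
    return np.array(r[0]),sorted(r[1]),np.arctan2(-l[0],l[1])  # yaw of long axis from +y
def spacer(p):
    best=None
    for d in finder.masks_of(p,"spacer"):
        m=d["region"];c=p["image"][m].astype(int)
        sat=np.median(c.max(1)-c.min(1))
        v,u=np.nonzero(m)
        if sat<40:
            q=atz(p,np.c_[u,v],0.023); c,s,a=rect(q[:,:2]); 
            print("spacer",d["score"],d["at"],sat,"c",c,"mean",q.mean(0)*1000,s,"yaw",a, "zmed",np.median(world(p)[m][:,2]))
E
python3 - <<'E'
from h import *
for n in ("top","side"):
    p=viewer.read_camera(n); spacer(p)
    W=world(p)
    m=np.zeros((420,560),bool)
    Z=W[:,:,2]
    X,Y=W[...,0],W[...,1]
    reg=(X>.25)&(X<.85)&(abs(Y)<.4)
    for d in finder.masks_of(p,"tray"):
        mm=d["region"]; 
        t=mm&(abs(Z-.028)<.005)
        # keep wall ring
        P=W[t][:,:2]
        print("tray",d["score"],mm.sum(),t.sum(),rect(P))
        v,u=np.nonzero(mm); print("outline@28",rect(atz(p,np.c_[u,v],.028)[:,:2]))
        print("floor z",np.median(Z[mm]))
    for q in("guide","magnet"):
        for d in finder.masks_of(p,q): print(q,d["score"],d["at"],atz(p,d["at"],.014))
    print("table z",np.median(Z[reg]))
p=viewer.read_camera("top")
cv2.imwrite("pics/zoom.png",cv2.resize(p["image"][110:260,190:390,::-1],None,fx=4,fy=4,interpolation=cv2.INTER_CUBIC))
E
```

```text
spacer 0.82 [304.2, 183.8] 4.0 c [649.38116455 -65.40582275] mean [649.39085328 -65.4371753   23.        ] [41.24797058105469, 70.13219451904297] yaw 0.44543043 zmed 0.023481804416201974
tray 0.88 16566 967 (array([646.51495361, -24.27058411]), [288.82452392578125, 449.1175842285156], np.float32(0.0432387))
outline@28 (array([645.90917969, -24.22059631]), [288.7596740722656, 448.3507995605469], np.float32(0.04348111))
floor z 0.0036749406865060454
tray 0.54 181 48 (array([ 562.76428223, -213.37905884]), [18.996875762939453, 19.10622215270996], np.float32(0.745088))
outline@28 (array([ 561.5300293 , -209.56852722]), [37.268836975097656, 37.57475280761719], np.float32(1.5448043))
floor z 0.01704583922508876
guide 0.35 [105.3, 264.7] [[0.43252773 0.47143505 0.014     ]]
magnet 0.76 [359.9, 214.2] [[ 0.55926357 -0.21453935  0.014     ]]
table z 0.0012464179163288276
spacer 0.78 [310.2, 234.5] 19.0 c [644.89306641 -69.10731506] mean [644.31643166 -68.4768739   23.        ] [57.40331268310547, 75.23313903808594] yaw 0.40744856 zmed 0.023746299718175493
tray 0.66 8324 775 (array([647.46728516, -21.77272034]), [294.8855895996094, 454.92572021484375], np.float32(0.047592103))
outline@28 (array([642.32885742, -28.25109863]), [304.5496520996094, 470.9468688964844], np.float32(0.033800658))
floor z 0.006015954233759075
table z 0.0029566821574615793
```

View pics/zoom.png

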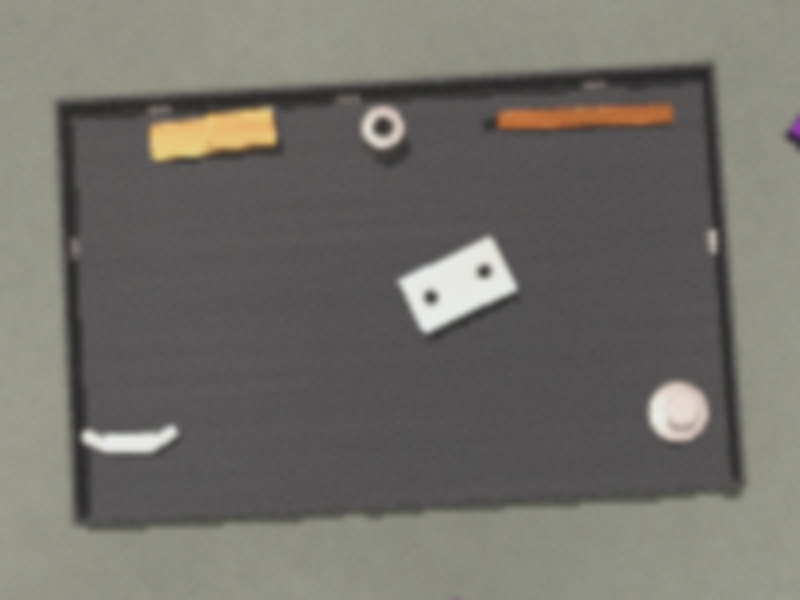

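```bash
cat > mv.py <<'E'
import sys, numpy as np
from scipy.spatial.transform import Rotation as Ro
from workcell import get_state
C=np.array([646.3,-24.2]); A=0.0435
def t2w(x,y): return C+x*np.array([np.cos(A),np.sin(A)])+y*np.array([-np.sin(A),np.cos(A)])
def w2t(P):
    d=np.array(P)-C; return np.array([d@[np.cos(A),np.sin(A)],d@[-np.sin(A),np.cos(A)]])
def state():
    s=get_state();q=s["orientation"];R=Ro.from_quat([q[1],q[2],q[3],q[0]]);return s,R
def cmd(tx,ty,z,yaw=A):
    s,R=state();p=s["tcp_pos"]*1000
    w=np.r_[t2w(tx,ty),z]
    y=np.array([-np.sin(yaw),np.cos(yaw),0]);zz=np.array([0,0,-1.]);x=np.cross(y,zz)
    D=Ro.from_matrix(np.c_[x,y,zz])
    print("t",s["clock"],"tcp tray",w2t(p[:2]),p[2],"F",s["wrist_force"],"gap",s["finger_gap"])
    print("world target",w,"shift",np.round(R.inv().apply(w-p),1),"turn deg",np.round(np.degrees((R.inv()*D).as_rotvec()),2))
if __name__=="__main__": cmd(*map(float,sys.argv[1:]))
E
python3 mv.py 62 -43 230
```

```text
t 1.15 tcp tray [-469.00815556  599.86495862] 231.35152159214948 F [ 0.10811372 -0.68006549 -0.28816402] gap 0.08541670244961203
world target [710.11125965 -64.46317353 230.        ] shift [-702.  -450.     1.3] turn deg [ 1.000e-02  0.000e+00 -1.778e+01]
```

arm_command(
  motion=[
    {"x": -702,"y": -450,"z": 0,"rz": -17.8,"hand": 0.1},
    {"x": -702,"y": -450,"z": 0,"rz": -17.8,"hand": 0.1},
    {"x": -702,"y": -450,"z": 0,"rz": -17.8,"hand": 0.1},
    {"x": -702,"y": -450,"z": 0,"rz": -17.8,"hand": 0.1},
    {"x": -702,"y": -450,"z": 0,"rz": -17.8,"hand": 0.1},
    {"x": -702,"y": -450,"z": 0,"rz": -17.8,"hand": 0.1},
    {"x": -702,"y": -450,"z": 0,"rz": -17.8,"hand": 0.1},
    {"x": -702,"y": -450,"z": 0,"rz": -17.8,"hand": 0.1},
    {"x": -702,"y": -450,"z": 0,"rz": -17.8,"hand": 0.1},
    {"x": -702,"y": -450,"z": 0,"rz": -17.8,"hand": 0.1},
  ],
)

```text
invalid input at $.motion[0]: expected keys x, y, z, rx, ry, rz, hand
```

```bash
python3 mv.py 62 -43 120
```

```text
t 1.15 tcp tray [-469.00815556  599.86495862] 231.35152159214948 F [ 0.10811372 -0.68006549 -0.28816402] gap 0.08541670244961203
world target [710.11125965 -64.46317353 120.        ] shift [-702.  -450.   111.3] turn deg [ 1.000e-02  0.000e+00 -1.778e+01]
```

arm_command(
  motion=[
    {"x": -702,"y": -450,"z": 0,"rx": 0,"ry": 0,"rz": -17.8,"hand": 0.1},
    {"x": -702,"y": -450,"z": 0,"rx": 0,"ry": 0,"rz": -17.8,"hand": 0.1},
    {"x": -702,"y": -450,"z": 0,"rx": 0,"ry": 0,"rz": -17.8,"hand": 0.1},
    {"x": -702,"y": -450,"z": 0,"rx": 0,"ry": 0,"rz": -17.8,"hand": 0.1},
    {"x": -702,"y": -450,"z": 0,"rx": 0,"ry": 0,"rz": -17.8,"hand": 0.1},
    {"x": -702,"y": -450,"z": 0,"rx": 0,"ry": 0,"rz": -17.8,"hand": 0.1},
    {"x": -702,"y": -450,"z": 0,"rx": 0,"ry": 0,"rz": -17.8,"hand": 0.1},
    {"x": -702,"y": -450,"z": 0,"rx": 0,"ry": 0,"rz": -17.8,"hand": 0.1},
    {"x": -702,"y": -450,"z": 0,"rx": 0,"ry": 0,"rz": -17.8,"hand": 0.1},
    {"x": -702,"y": -450,"z": 0,"rx": 0,"ry": 0,"rz": -17.8,"hand": 0.1},
  ],
)

```text
clock: 2.4
tcp_pos: [0.5691, 0.0916, 0.2315]
orientation: [0.0, -0.022, 1.0, 0.0]
wrist_force: [-0.1, 0.5, 0.2]
finger_gap: 0.0386
```

```bash
python3 mv.py 62 -43 120
```

```text
t 2.4 tcp tray [-72.06794306 119.07406131] 231.54827816533623 F [-0.06520828  0.50155053  0.18689969] gap 0.03858451507827493
world target [710.11125965 -64.46317353 120.        ] shift [-134.  -162.1  111.6] turn deg [0.02 0.05 0.01]
```

arm_command(
  motion=[
    {"x": -134,"y": -162,"z": 0,"rx": 0,"ry": 0,"rz": 0,"hand": 0.1},
    {"x": -134,"y": -162,"z": 0,"rx": 0,"ry": 0,"rz": 0,"hand": 0.1},
    {"x": -134,"y": -162,"z": 0,"rx": 0,"ry": 0,"rz": 0,"hand": 0.1},
    {"x": -134,"y": -162,"z": 0,"rx": 0,"ry": 0,"rz": 0,"hand": 0.1},
    {"x": -134,"y": -162,"z": 170,"rx": 0,"ry": 0,"rz": 0,"hand": 0.1},
    {"x": -134,"y": -162,"z": 170,"rx": 0,"ry": 0,"rz": 0,"hand": 0.1},
    {"x": -134,"y": -162,"z": 170,"rx": 0,"ry": 0,"rz": 0,"hand": 0.1},
    {"x": -134,"y": -162,"z": 170,"rx": 0,"ry": 0,"rz": 0,"hand": 0.1},
  ],
)

```text
clock: 3.4
tcp_pos: [0.7051, -0.0619, 0.0564]
orientation: [-0.005, -0.022, 1.0, 0.001]
wrist_force: [0.0, 0.5, 0.8]
finger_gap: 0.0385
```

```bash
python3 mv.py 62 -43 10
python3 - <<'E'
from h import *
for n in("wrist","side"):
    p=viewer.read_camera(n); cv2.imwrite(f"pics/{n}1.png",p["image"][:,:,::-1])
E
```

```text
t 3.4 tcp tray [ 57.09333614 -40.22331321] 56.36565644577983 F [0.04693237 0.4774557  0.79540577] gap 0.03849850873612457
world target [710.11125965 -64.46317353  10.        ] shift [-5.3 -2.9 46.3] turn deg [ 0.14 -0.54  0.01]
```

View pics/wrist1.png

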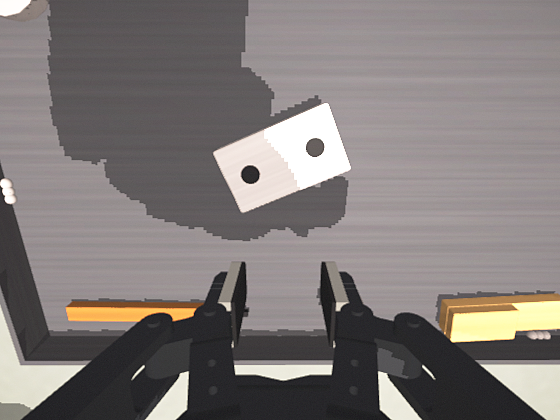

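View pics/side1.png

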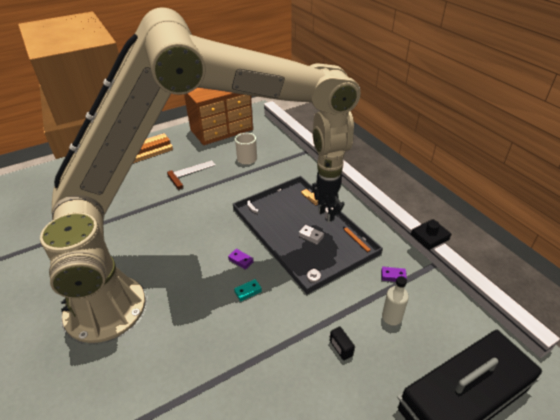

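Wrist view: the fingers at (240,290) and (330,290) stand clear on the far side of the block at (282,160). The pencil and wedge are off to the sides. Descending now.

arm_command(
  motion=[
    {"x": -5,"y": -3,"z": 25,"rx": 0,"ry": 0,"rz": 0,"hand": 0.1},
    {"x": -5,"y": -3,"z": 40,"rx": 0,"ry": 0,"rz": 0,"hand": 0.1},
    {"x": -5,"y": -3,"z": 45,"rx": 0,"ry": 0,"rz": 0,"hand": 0.1},
    {"x": -5,"y": -3,"z": 45,"rx": 0,"ry": 0,"rz": 0,"hand": 0.1},
    {"x": -5,"y": -3,"z": 45,"rx": 0,"ry": 0,"rz": 0,"hand": 0.1},
  ],
)

```text
clock: 4.12
tcp_pos: [0.7145, -0.0654, 0.0174]
orientation: [0.001, -0.022, 1.0, -0.0]
wrist_force: [0.0, 0.1, 1.0]
finger_gap: 0.0386
```

```bash
python3 mv.py -70 -43 8
python3 - <<'E'
from h import *
p=viewer.read_camera("wrist"); cv2.imwrite(f"pics/wrist2.png",p["image"][:,:,::-1])
E
```

```text
t 4.125 tcp tray [ 66.37860204 -44.11920929] 17.419403186717588 F [0.02417704 0.08654971 0.98601857] gap 0.0386049648444
world target [578.23612845 -70.20336281   8.        ] shift [136.4   1.2   9.2] turn deg [-0.01  0.08  0.03]
```

View pics/wrist2.png

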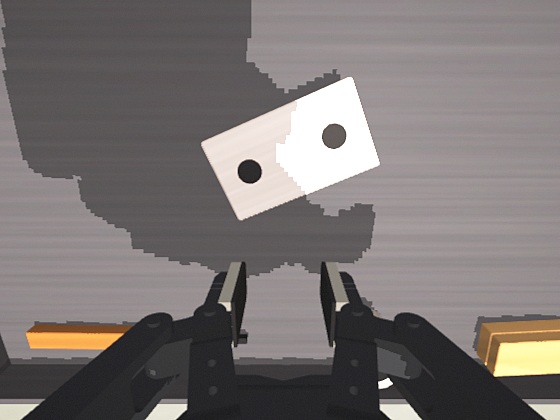

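arm_command(
  motion=[
    {"x": 0,"y": 5,"z": 6,"rx": 0,"ry": 0,"rz": 0,"hand": 0.1},
    {"x": 0,"y": 5,"z": 10,"rx": 0,"ry": 0,"rz": 0,"hand": 0.1},
    {"x": 8,"y": 5,"z": 10,"rx": 0,"ry": 0,"rz": 0,"hand": 0.1},
    {"x": 16,"y": 5,"z": 10,"rx": 0,"ry": 0,"rz": 0,"hand": 0.1},
    {"x": 24,"y": 5,"z": 10,"rx": 0,"ry": 0,"rz": 0,"hand": 0.1},
    {"x": 30,"y": 5,"z": 10,"rx": 0,"ry": 0,"rz": 0,"hand": 0.1},
    {"x": 36,"y": 5,"z": 10,"rx": 0,"ry": 0,"rz": 0,"hand": 0.1},
    {"x": 42,"y": 5,"z": 10,"rx": 0,"ry": 0,"rz": 0,"hand": 0.1},
    {"x": 48,"y": 5,"z": 10,"rx": 0,"ry": 0,"rz": 0,"hand": 0.1},
    {"x": 54,"y": 5,"z": 10,"rx": 0,"ry": 0,"rz": 0,"hand": 0.1},
  ],
)

```text
clock: 5.42
tcp_pos: [0.6599, -0.0626, 0.0066]
orientation: [0.0, -0.022, 1.0, 0.0]
wrist_force: [2.0, 0.2, 1.6]
finger_gap: 0.0386
```

```bash
python3 mv.py -80 -39 8
python3 - <<'E'
from h import *
p=viewer.read_camera("wrist"); cv2.imwrite(f"pics/wrist3.png",p["image"][:,:,::-1])
E
```

```text
t 5.425 tcp tray [ 11.87713952 -38.99513041] 6.56701403515227 F [2.02325109 0.20659407 1.58942624] gap 0.03858075407312736
world target [568.07164308 -66.64200954   8.        ] shift [91.9  0.  -1.5] turn deg [0.01 0.06 0.02]
```

View pics/wrist3.png

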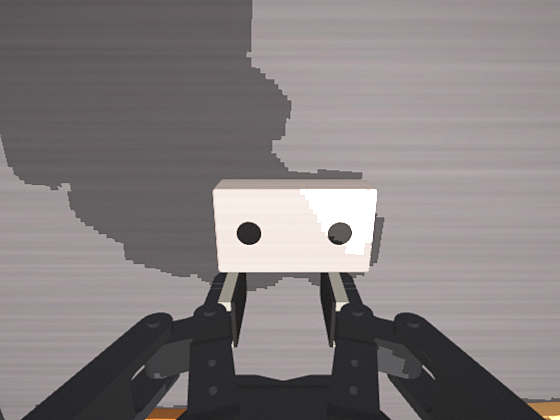

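The block (centre about (294,228)) now sits square on both fingertips. I'll keep pushing toward the near wall.

arm_command(
  motion=[
    {"x": 8,"y": 0,"z": -1,"rx": 0,"ry": 0,"rz": 0,"hand": 0.1},
    {"x": 17,"y": 0,"z": -1,"rx": 0,"ry": 0,"rz": 0,"hand": 0.1},
    {"x": 26,"y": 0,"z": -1,"rx": 0,"ry": 0,"rz": 0,"hand": 0.1},
    {"x": 35,"y": 0,"z": -1,"rx": 0,"ry": 0,"rz": 0,"hand": 0.1},
    {"x": 44,"y": 0,"z": -1,"rx": 0,"ry": 0,"rz": 0,"hand": 0.1},
    {"x": 53,"y": 0,"z": -1,"rx": 0,"ry": 0,"rz": 0,"hand": 0.1},
    {"x": 62,"y": 0,"z": -1,"rx": 0,"ry": 0,"rz": 0,"hand": 0.1},
    {"x": 71,"y": 0,"z": -1,"rx": 0,"ry": 0,"rz": 0,"hand": 0.1},
    {"x": 78,"y": 0,"z": -1,"rx": 0,"ry": 0,"rz": 0,"hand": 0.1},
    {"x": 84,"y": 0,"z": -1,"rx": 0,"ry": 0,"rz": 0,"hand": 0.1},
  ],
)

```text
clock: 6.72
tcp_pos: [0.5755, -0.0664, 0.0074]
orientation: [0.0, -0.022, 1.0, 0.0]
wrist_force: [0.9, 0.4, -0.3]
finger_gap: 0.0385
```

arm_command(
  motion=[
    {"x": 4,"y": 0,"z": 0,"rx": 0,"ry": 0,"rz": 0,"hand": 0.1},
    {"x": 7,"y": 0,"z": 0,"rx": 0,"ry": 0,"rz": 0,"hand": 0.1},
    {"x": 9,"y": 0,"z": 0,"rx": 0,"ry": 0,"rz": 0,"hand": 0.1},
  ],
)

```text
clock: 7.1
tcp_pos: [0.567, -0.0669, 0.0074]
orientation: [0.0, -0.022, 1.0, -0.0]
wrist_force: [0.3, 0.2, -0.6]
finger_gap: 0.0384
```

```bash
python3 mv.py -90 -39 8
python3 - <<'E'
from h import *
p=viewer.read_camera("wrist"); cv2.imwrite(f"pics/wrist4.png",p["image"][:,:,::-1])
E
```

```text
t 7.1 tcp tray [-81.11986194 -39.1706388 ] 7.395165823157575 F [ 0.2968154   0.24196235 -0.59080275] gap 0.03842914336254143
world target [558.08110284 -67.07687237   8.        ] shift [ 8.9  0.2 -0.6] turn deg [-0.    0.02  0.02]
```

View pics/wrist4.png

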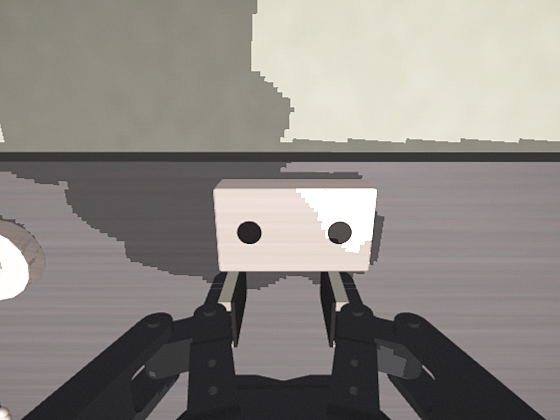

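The near wall's inner edge is at row 162 and the block's near edge at row 188, leaving about 8–12 mm to go. I'll creep the rest and watch the force.

arm_command(
  motion=[
    {"x": 2,"y": 0,"z": 0,"rx": 0,"ry": 0,"rz": 0,"hand": 0.1},
    {"x": 4,"y": 0,"z": 0,"rx": 0,"ry": 0,"rz": 0,"hand": 0.1},
    {"x": 6,"y": 0,"z": 0,"rx": 0,"ry": 0,"rz": 0,"hand": 0.1},
    {"x": 7,"y": 0,"z": 0,"rx": 0,"ry": 0,"rz": 0,"hand": 0.1},
    {"x": 8,"y": 0,"z": 0,"rx": 0,"ry": 0,"rz": 0,"hand": 0.1},
  ],
)

```text
clock: 7.78
tcp_pos: [0.5589, -0.0672, 0.0074]
orientation: [0.0, -0.022, 1.0, 0.0]
wrist_force: [1.1, 0.5, 1.0]
finger_gap: 0.0383
```

arm_command(
  motion=[
    {"x": 1,"y": 0,"z": 0,"rx": 0,"ry": 0,"rz": 0,"hand": 0.1},
    {"x": 2,"y": 0,"z": 0,"rx": 0,"ry": 0,"rz": 0,"hand": 0.1},
  ],
)

```text
clock: 8.02
tcp_pos: [0.5588, -0.0672, 0.0077]
orientation: [0.002, -0.022, 1.0, 0.0]
wrist_force: [6.2, 0.5, -2.5]
finger_gap: 0.0386
```

```bash
python3 mv.py -90 -39 8
python3 - <<'E'
from h import *
p=viewer.read_camera("wrist"); cv2.imwrite(f"pics/wrist5.png",p["image"][:,:,::-1])
E
```

```text
t 8.025 tcp tray [-89.33030711 -39.17007174] 7.71264671690193 F [ 6.19701398  0.48827177 -2.45548279] gap 0.03863195007972111
world target [558.08110284 -67.07687237   8.        ] shift [ 0.7  0.2 -0.3] turn deg [0.01 0.21 0.03]
```

View pics/wrist5.png

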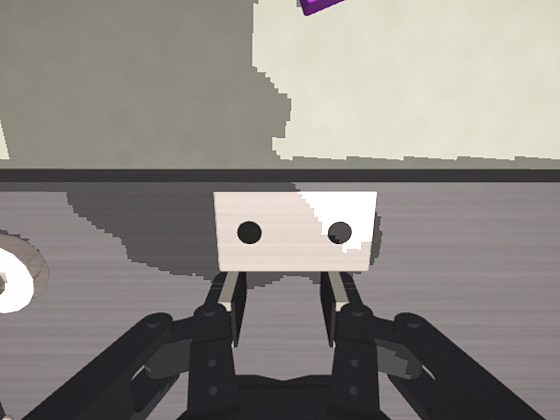

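Contact: force rose to 6 N with the TCP at tray x ≈ -89, exactly where the block would be flat on the wall. In the wrist view its edge (row 190) runs parallel to the wall. Now I'll back off, lift, shut the fingers and move to the -y end.

arm_command(
  motion=[
    {"x": -8,"y": 0,"z": 0,"rx": 0,"ry": 0,"rz": 0,"hand": 0.1},
    {"x": -15,"y": 0,"z": 0,"rx": 0,"ry": 0,"rz": 0,"hand": 0.1},
    {"x": -15,"y": 0,"z": -50,"rx": 0,"ry": 0,"rz": 0,"hand": 0.1},
    {"x": -15,"y": 0,"z": -70,"rx": 0,"ry": 0,"rz": 0,"hand": 0.5},
    {"x": -15,"y": -20,"z": -70,"rx": 0,"ry": 0,"rz": 0,"hand": 1},
    {"x": 28,"y": -62,"z": -70,"rx": 0,"ry": 0,"rz": 0,"hand": 1},
    {"x": 28,"y": -66,"z": -70,"rx": 0,"ry": 0,"rz": 0,"hand": 1},
    {"x": 28,"y": -66,"z": -70,"rx": 0,"ry": 0,"rz": 0,"hand": 1},
    {"x": 28,"y": -66,"z": -70,"rx": 0,"ry": 0,"rz": 0,"hand": 1},
  ],
)

```text
clock: 9.2
tcp_pos: [0.5322, -0.1342, 0.0768]
orientation: [-0.0, -0.022, 1.0, 0.0]
wrist_force: [1.0, -0.9, 0.9]
finger_gap: -0.0003
```

```bash
python3 mv.py -118 -102 9
python3 - <<'E'
from h import *
p=viewer.read_camera("wrist"); cv2.imwrite(f"pics/wrist6.png",p["image"][:,:,::-1])
p=viewer.read_camera("top"); cv2.imwrite("pics/top6.png",cv2.resize(p["image"][110:260,190:390,::-1],None,fx=4,fy=4,interpolation=cv2.INTER_CUBIC))
E
```

```text
t 9.2 tcp tray [-118.78988515 -104.93898546] 76.78224085392827 F [ 0.95553277 -0.9087999   0.92468386] gap -0.0002681753365094755
world target [ 532.84722596 -131.2348918     9.        ] shift [-0.8  2.9 67.8] turn deg [ 0.02 -0.02  0.05]
```

View pics/wrist6.png

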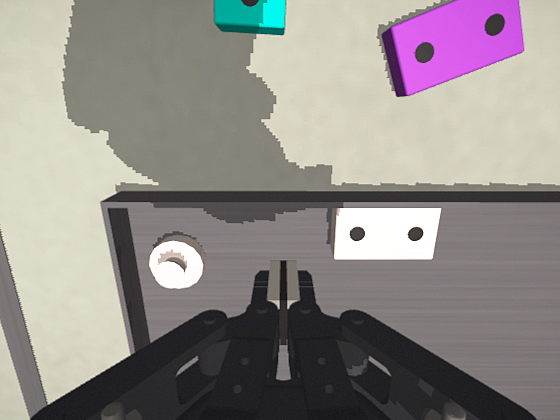

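View pics/top6.png

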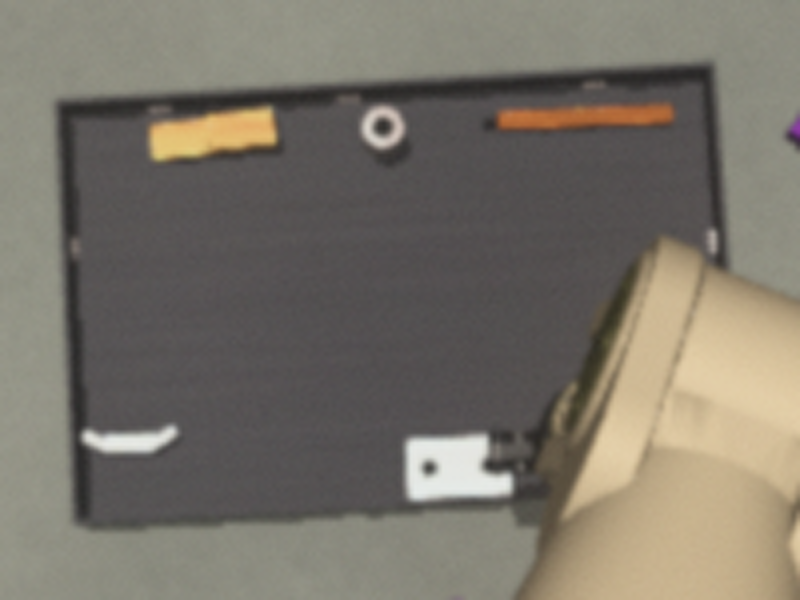

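The block lies flat against the near wall (wrist view: long edge along row 207, parallel to the wall), and its left end at column 333 is clear of the shut fingers at 283. I'll descend and slide it in +y.

arm_command(
  motion=[
    {"x": -1,"y": 0,"z": 40,"rx": 0,"ry": 0,"rz": 0,"hand": 1},
    {"x": -1,"y": 0,"z": 60,"rx": 0,"ry": 0,"rz": 0,"hand": 1},
    {"x": -1,"y": 0,"z": 68,"rx": 0,"ry": 0,"rz": 0,"hand": 1},
    {"x": -1,"y": 0,"z": 68,"rx": 0,"ry": 0,"rz": 0,"hand": 1},
    {"x": -1,"y": 5,"z": 68,"rx": 0,"ry": 0,"rz": 0,"hand": 1},
    {"x": -1,"y": 11,"z": 68,"rx": 0,"ry": 0,"rz": 0,"hand": 1},
    {"x": -1,"y": 17,"z": 68,"rx": 0,"ry": 0,"rz": 0,"hand": 1},
    {"x": -1,"y": 23,"z": 68,"rx": 0,"ry": 0,"rz": 0,"hand": 1},
    {"x": -1,"y": 30,"z": 68,"rx": 0,"ry": 0,"rz": 0,"hand": 1},
    {"x": -1,"y": 38,"z": 68,"rx": 0,"ry": 0,"rz": 0,"hand": 1},
  ],
)

```text
clock: 10.55
tcp_pos: [0.5315, -0.0964, 0.0096]
orientation: [0.0, -0.022, 1.0, -0.0]
wrist_force: [-0.1, -2.1, 2.2]
finger_gap: -0.0003
```

```bash
python3 mv.py -118.5 100 9
python3 - <<'E'
from h import *
p=viewer.read_camera("wrist"); cv2.imwrite(f"pics/wrist7.png",p["image"][:,:,::-1])
E
```

```text
t 10.55 tcp tray [-117.81559887  -67.17008858] 9.606228016890286 F [-0.08023498 -2.05391744  2.21850297] gap -0.0002826781948120805
world target [523.56346989  70.55227794   9.        ] shift [  0.7 167.2   0.5] turn deg [-0.05  0.04  0.  ]
```

View pics/wrist7.png

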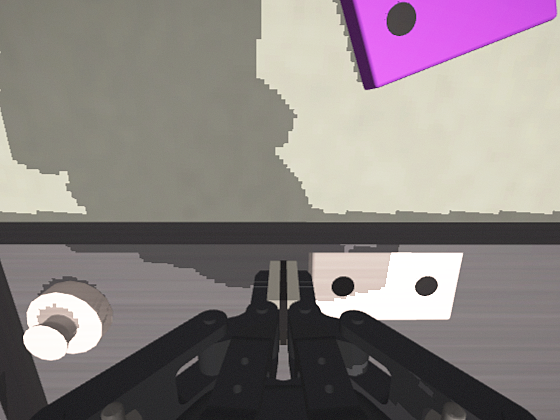

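arm_command(
  motion=[
    {"x": 0,"y": 8,"z": 0,"rx": 0,"ry": 0,"rz": 0,"hand": 1},
    {"x": 0,"y": 17,"z": 0,"rx": 0,"ry": 0,"rz": 0,"hand": 1},
    {"x": 0,"y": 26,"z": 0,"rx": 0,"ry": 0,"rz": 0,"hand": 1},
    {"x": 0,"y": 35,"z": 0,"rx": 0,"ry": 0,"rz": 0,"hand": 1},
    {"x": 0,"y": 44,"z": 0,"rx": 0,"ry": 0,"rz": 0,"hand": 1},
    {"x": 0.5,"y": 53,"z": 0,"rx": 0,"ry": 0,"rz": 0,"hand": 1},
    {"x": 0.5,"y": 62,"z": 0,"rx": 0,"ry": 0,"rz": 0,"hand": 1},
    {"x": 0.5,"y": 71,"z": 0,"rx": 0,"ry": 0,"rz": 0,"hand": 1},
    {"x": 0.5,"y": 80,"z": 0,"rx": 0,"ry": 0,"rz": 0,"hand": 1},
    {"x": 0.5,"y": 87,"z": 0,"rx": 0,"ry": 0,"rz": 0,"hand": 1},
  ],
)

```text
clock: 11.85
tcp_pos: [0.5272, -0.0091, 0.0094]
orientation: [0.0, -0.022, 1.0, -0.0]
wrist_force: [2.9, -4.6, 1.8]
finger_gap: -0.0002
```

```bash
python3 mv.py -118.5 100 9
python3 - <<'E'
from h import *
p=viewer.read_camera("wrist"); cv2.imwrite(f"pics/wrist8.png",p["image"][:,:,::-1])
E
```

```text
t 11.85 tcp tray [-118.3632435    20.31265943] 9.433371030628653 F [ 2.93340217 -4.56704454  1.80509373] gap -0.00020075227237061397
world target [523.56346989  70.55227794   9.        ] shift [ 0.1 79.7  0.4] turn deg [-0.01  0.04  0.03]
```

View pics/wrist8.png

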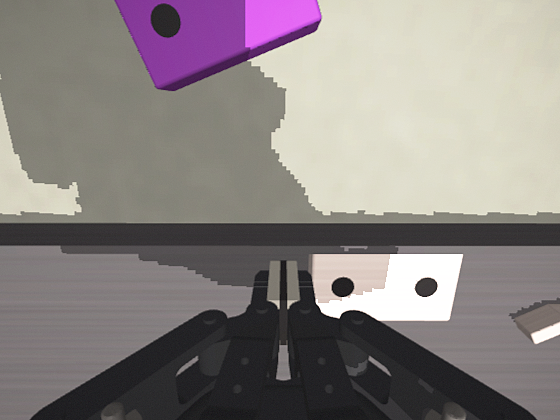

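The block is still flat on the wall, and the guide's lead-in is coming into view at (540,320), outside the block's edge. Continuing.

arm_command(
  motion=[
    {"x": 0,"y": 8,"z": 0,"rx": 0,"ry": 0,"rz": 0,"hand": 1},
    {"x": 0,"y": 17,"z": 0,"rx": 0,"ry": 0,"rz": 0,"hand": 1},
    {"x": 0,"y": 26,"z": 0,"rx": 0,"ry": 0,"rz": 0,"hand": 1},
    {"x": 0,"y": 34,"z": 0,"rx": 0,"ry": 0,"rz": 0,"hand": 1},
    {"x": 0,"y": 42,"z": 0,"rx": 0,"ry": 0,"rz": 0,"hand": 1},
    {"x": 0,"y": 49,"z": 0,"rx": 0,"ry": 0,"rz": 0,"hand": 1},
    {"x": 0,"y": 56,"z": 0,"rx": 0,"ry": 0,"rz": 0,"hand": 1},
    {"x": 0,"y": 63,"z": 0,"rx": 0,"ry": 0,"rz": 0,"hand": 1},
    {"x": 0,"y": 70,"z": 0,"rx": 0,"ry": 0,"rz": 0,"hand": 1},
    {"x": 0,"y": 76,"z": 0,"rx": 0,"ry": 0,"rz": 0,"hand": 1},
  ],
)

```text
clock: 13.15
tcp_pos: [0.5235, 0.0668, 0.0093]
orientation: [0.0, -0.022, 1.0, -0.0]
wrist_force: [2.9, -5.0, 1.5]
finger_gap: 0.0002
```

```bash
python3 mv.py -118.5 130 9
python3 - <<'E'
from h import *
p=viewer.read_camera("wrist"); cv2.imwrite(f"pics/wrist9.png",p["image"][:,:,::-1])
E
```

```text
t 13.15 tcp tray [-118.70589699   96.21760957] 9.316213926907354 F [ 2.88948966 -5.04803058  1.489834  ] gap 0.00021619792909098278
world target [522.25888141 100.52389867   9.        ] shift [-0.2 33.8  0.3] turn deg [-0.01  0.01  0.02]
```

View pics/wrist9.png

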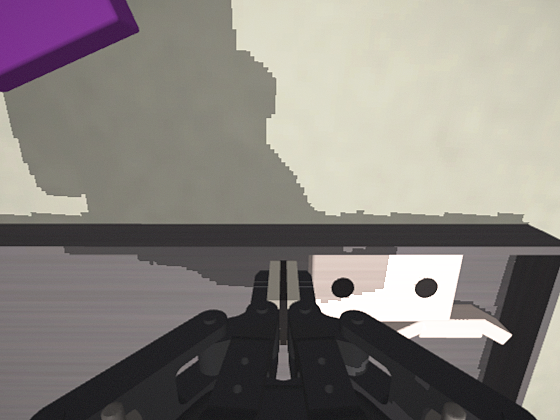

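The block's leading end (column 463) is entering the lane between the guide and the wall, still square. I'll slow down from here.

arm_command(
  motion=[
    {"x": 0,"y": 4,"z": 0,"rx": 0,"ry": 0,"rz": 0,"hand": 1},
    {"x": 0,"y": 8,"z": 0,"rx": 0,"ry": 0,"rz": 0,"hand": 1},
    {"x": 0,"y": 12,"z": 0,"rx": 0,"ry": 0,"rz": 0,"hand": 1},
    {"x": 0,"y": 16,"z": 0,"rx": 0,"ry": 0,"rz": 0,"hand": 1},
    {"x": 0,"y": 20,"z": 0,"rx": 0,"ry": 0,"rz": 0,"hand": 1},
    {"x": 0,"y": 24,"z": 0,"rx": 0,"ry": 0,"rz": 0,"hand": 1},
    {"x": 0,"y": 28,"z": 0,"rx": 0,"ry": 0,"rz": 0,"hand": 1},
    {"x": 0,"y": 31,"z": 0,"rx": 0,"ry": 0,"rz": 0,"hand": 1},
  ],
)

```text
clock: 14.2
tcp_pos: [0.5219, 0.0977, 0.0092]
orientation: [-0.0, -0.022, 1.0, 0.0]
wrist_force: [1.5, -3.5, 1.8]
finger_gap: -0.0001
```

arm_command(
  motion=[
    {"x": 0,"y": 2,"z": 0,"rx": 0,"ry": 0,"rz": 0,"hand": 1},
    {"x": 0,"y": 4,"z": 0,"rx": 0,"ry": 0,"rz": 0,"hand": 1},
    {"x": 0,"y": 5,"z": 0,"rx": 0,"ry": 0,"rz": 0,"hand": 1},
  ],
)

```text
clock: 14.58
tcp_pos: [0.5218, 0.1025, 0.0092]
orientation: [-0.0, -0.022, 1.0, 0.0]
wrist_force: [1.7, -2.6, 1.2]
finger_gap: 0.0002
```

```bash
python3 mv.py -118.5 136 9
python3 - <<'E'
from h import *
p=viewer.read_camera("wrist"); cv2.imwrite(f"pics/wrist10.png",p["image"][:,:,::-1])
E
```

```text
t 14.575 tcp tray [-118.91380434  132.03357641] 9.233611344010173 F [ 1.67081223 -2.64629674  1.15308297] gap 0.00019772514360061018
world target [521.99796372 106.51822281   9.        ] shift [-0.4  4.   0.2] turn deg [ 0.01 -0.01  0.03]
```

View pics/wrist10.png

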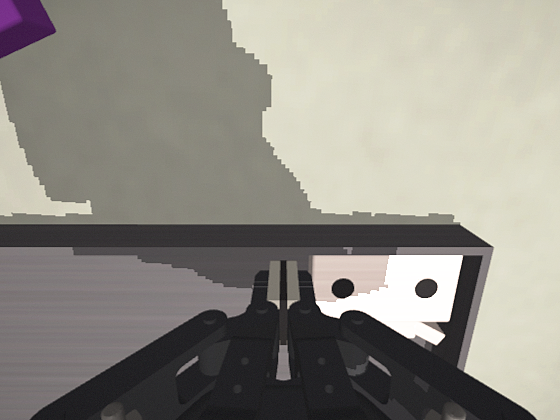

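arm_command(
  motion=[
    {"x": 0,"y": 1,"z": 0,"rx": 0,"ry": 0,"rz": 0,"hand": 1},
    {"x": 0,"y": 2,"z": 0,"rx": 0,"ry": 0,"rz": 0,"hand": 1},
    {"x": 0,"y": 3,"z": 0,"rx": 0,"ry": 0,"rz": 0,"hand": 1},
  ],
)

```text
clock: 15.0
tcp_pos: [0.5216, 0.1055, 0.0092]
orientation: [-0.0, -0.022, 1.0, 0.0]
wrist_force: [1.2, -3.4, 0.2]
finger_gap: -0.0001
```

arm_command(
  motion=[
    {"x": 0,"y": 1,"z": 0,"rx": 0,"ry": 0,"rz": 0,"hand": 1},
    {"x": 0,"y": 2,"z": 0,"rx": 0,"ry": 0,"rz": 0,"hand": 1},
  ],
)

```text
clock: 15.25
tcp_pos: [0.5215, 0.1075, 0.0092]
orientation: [-0.0, -0.022, 1.0, 0.0]
wrist_force: [-0.2, -1.9, 0.8]
finger_gap: -0.0002
```

arm_command(
  motion=[
    {"x": 0,"y": 1,"z": 0,"rx": 0,"ry": 0,"rz": 0,"hand": 1},
    {"x": 0,"y": 2,"z": 0,"rx": 0,"ry": 0,"rz": 0,"hand": 1},
  ],
)

```text
clock: 15.5
tcp_pos: [0.5215, 0.1078, 0.0093]
orientation: [-0.0, -0.021, 1.0, -0.002]
wrist_force: [0.1, -10.3, 2.1]
finger_gap: 0.0
```

```bash
python3 mv.py -118.5 140 9
```

```text
t 15.5 tcp tray [-118.95011627  137.32772787] 9.272495706649421 F [  0.06214434 -10.32786007   2.1154778 ] gap 7.248021965890514e-06
world target [521.82401859 110.51443891   9.        ] shift [-0.4  2.7  0.3] turn deg [-0.21 -0.02 -0.03]
```

The end wall has been reached: TCP y stopped and the force rose to 10 N. I'll give one small firm press, then retreat.

arm_command(
  motion=[
    {"x": 0,"y": 1,"z": 0,"rx": 0,"ry": 0,"rz": 0,"hand": 1},
    {"x": 0,"y": 1,"z": 0,"rx": 0,"ry": 0,"rz": 0,"hand": 1},
  ],
)

```text
clock: 15.75
tcp_pos: [0.5215, 0.1078, 0.0093]
orientation: [-0.0, -0.021, 1.0, -0.003]
wrist_force: [0.2, -11.7, 2.3]
finger_gap: 0.0003
```

arm_command(
  motion=[
    {"x": 0,"y": -6,"z": 0,"rx": 0,"ry": 0,"rz": 0,"hand": 1},
    {"x": 0,"y": -16,"z": 0,"rx": 0,"ry": 0,"rz": 0,"hand": 1},
    {"x": 0,"y": -25,"z": 0,"rx": 0,"ry": 0,"rz": 0,"hand": 1},
    {"x": 0,"y": -25,"z": -50,"rx": 0,"ry": 0,"rz": 0,"hand": 1},
    {"x": 0,"y": -25,"z": -110,"rx": 0,"ry": 0,"rz": 0,"hand": 1},
    {"x": 0,"y": -60,"z": -160,"rx": 0,"ry": 0,"rz": 0,"hand": 1},
    {"x": 0,"y": -120,"z": -160,"rx": 0,"ry": 0,"rz": 0,"hand": 1},
    {"x": 0,"y": -180,"z": -160,"rx": 0,"ry": 0,"rz": 0,"hand": 1},
    {"x": 0,"y": -200,"z": -160,"rx": 0,"ry": 0,"rz": 0,"hand": 1},
    {"x": 0,"y": -200,"z": -160,"rx": 0,"ry": 0,"rz": 0,"hand": 1},
  ],
)

```text
clock: 17.0
tcp_pos: [0.5301, -0.0906, 0.169]
orientation: [-0.0, -0.021, 1.0, 0.0]
wrist_force: [-0.1, 1.2, 0.4]
finger_gap: 0.0001
```

Run:
```python
from h import *
from mv import w2t
p=viewer.read_camera("top"); spacer(p)
cv2.imwrite("pics/top11.png",cv2.resize(p["image"][110:260,190:390,::-1],None,fx=4,fy=4,interpolation=cv2.INTER_CUBIC))
for d in finder.masks_of(p,"spacer"):
    v,u=np.nonzero(d["region"]);q=atz(p,np.c_[u,v],.023); print(d["score"],w2t(q.mean(0)[:2]*1000),w2t(rect(q[:,:2])[0]))
p=viewer.read_camera("wrist"); cv2.imwrite(f"pics/wrist11.png",p["image"][:,:,::-1])
p=viewer.read_camera("side"); cv2.imwrite("pics/side11.png",cv2.resize(p["image"][160:310,180:400,::-1],None,fx=3.6,fy=3.6,interpolation=cv2.INTER_CUBIC)); print(get_state()["wrist_force"])
```

```text
spacer 0.96 [222.5, 233.1] 5.0 c [519.42016602 154.24191284] mean [518.19984154 155.11193316  23.        ] [41.867462158203125, 70.65583801269531] yaw 0.049353797 zmed 0.02330328880090863
0.96 [-120.18136943  184.71290809] [-119.0000333   183.79064341]
0.91 [ 106.34632795 -307.05641448] [ 106.36921718 -307.41547559]
0.4 [-237.13446448   15.11463307] [-235.73245085   13.51662011]
[0.50851368 0.37206399 0.42995114]
```

View pics/top11.png

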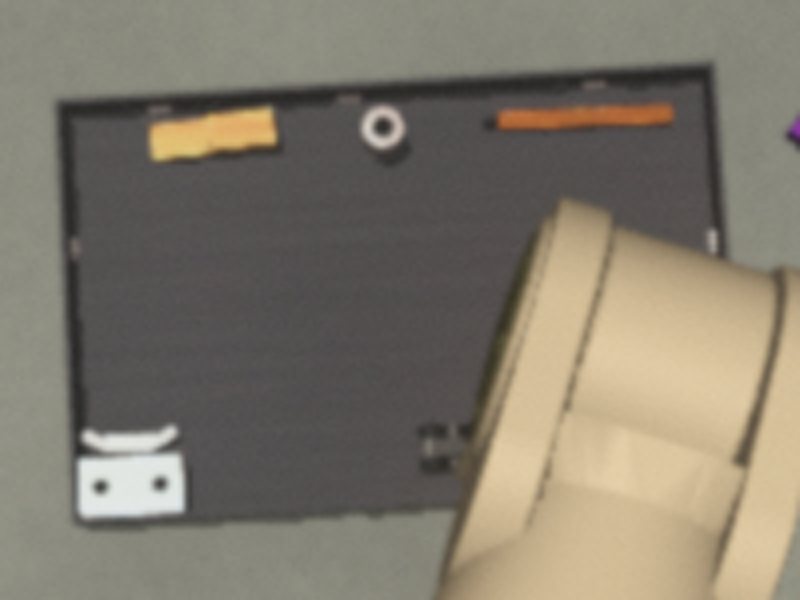

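View pics/wrist11.png

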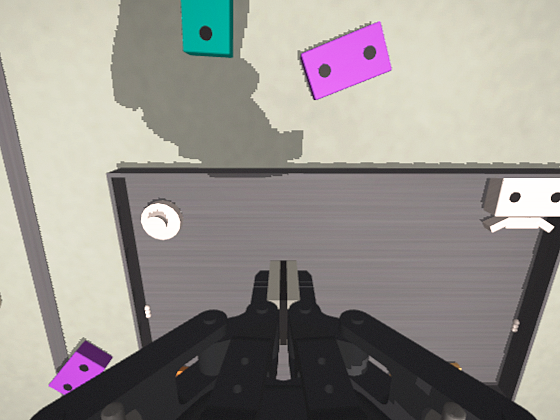

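View pics/side11.png

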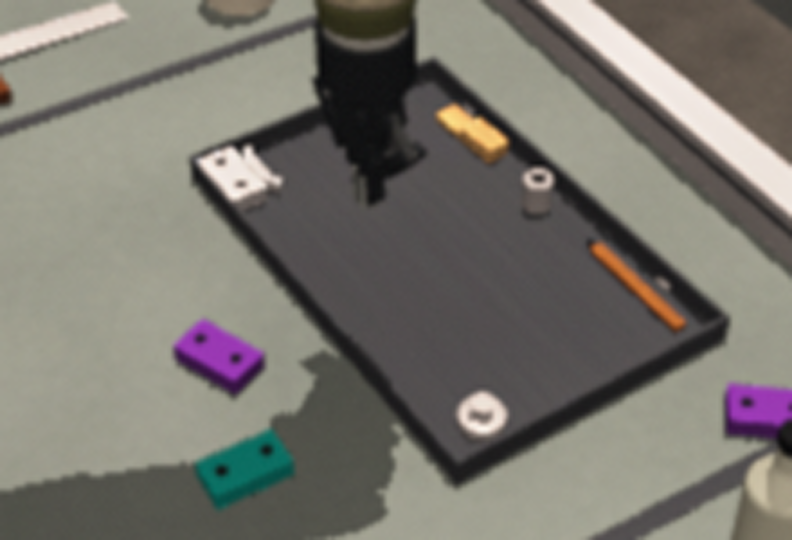

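The top view shows the block in the pocket (zoom (130,485)), measured at tray (-120.2, 184.7) against a home of (-120, 185). The bystanders are where they were, and the gripper is clear.

```bash
python3 -c "
from workcell import hand_in,get_state
print(hand_in(), get_state()['clock'])"
```

```text
the job is handed in; nothing more can be done
the job is handed in; nothing more can be done
```

The spacer block is home in the left pocket, and the job is handed in at about 17 s on the robot's clock.

**What I did:** I pushed the block with the half-open fingertips until its long side lay flat on the near wall; the force rose to about 6 N there. I then shut the fingers and slid it by its end along that wall into the pocket. At the end wall the fingers stopped moving and the force rose to about 12 N. Then I backed off and raised the gripper clear.

**Last checks:**
- **Position:** the top camera puts the block's centre at tray (-120.2, 184.7) mm, against a home of (-120, 185). A rectangle fitted to the same outline gives (-119.0, 183.8), about 1 mm off and within the calibration error.
- **Angle:** its long side is about 0.006 rad off the tray's y, within measuring error.
- **Height:** its top measured 23.3 mm, so it is flat on the floor.
- **Other things:** the wedge, nut, pencil and magnet look unmoved in the pictures. I did not re-measure their positions, nor check every item on the table separately.
- **Contact:** the wrist force was about zero after release.

No check failed.

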